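# Try, free and hold open the lid of a test-piece chest

## Task

Open the lid of the plywood chest and hold it open about half way (45 degrees) so that a colleague can reach in. Its catch does not always snap in, so first tug the lid up by its bar handle, with the red pin still up, to learn whether it is caught; if it is, free it by pushing the red pin fully down, then lift the lid. Finish with the gripper still holding the lid at rest at about 45 degrees, and leave the pots, glass, bowl and cup where they stand.

Things in the scene. Friction and masses are not known exactly. Their poses are not given: they have to be found in the camera images.
- chest: plywood chest, fixed to the table: box 180 (x) x 200 (y) x 90 mm high, lid top at 100 mm; steel lock case on its front, 64 mm wide, 88 high, jutting out 65. Origin: centre of the box's underside. x points from the lock case (front) to the hinge (back), z up. A catch inside the case, which cannot be seen, either holds the lid or hangs free at the start.
- lid (a joint): angle of the lid, rad: 0 closed, grows as the front edge rises, stop at 1.3; 0.79 is half way. Weighs 0.3 to 0.42 kg (2 to 3 N up at the handle); falls shut from any angle if let go. A caught lid has about 0.025 rad of play (some 4 mm at the handle), then stops hard, however hard it is pulled; a free lid just rises.
- lid_hinge (a point): point in the middle of the lid's hinge line, 95 mm above the table, 90 mm behind the chest's centre; the hinge line runs along the chest's y axis.
- lid_handle (a point): middle of the lid's handle bar: a round steel bar 10 mm thick and 90 mm long, along the chest's y axis, on two posts at its ends, its centre line 40 mm above the lid's top face; 135 mm in front of the hinge line and 45 mm above it when closed. It moves with the lid.
- pin (a joint): travel of the red release pin, m: 0 up (as at the start), 0.009 fully down. It moves straight down under about 4 to 5 N and stays where it is left (no spring). Fully down it frees the catch for good, provided that the lid is not being pulled up meanwhile.
- pin_top (a point): centre of the top face of the red pin's round cap (24 mm across), on top of the lock case; 135 mm in front of the chest's centre and 110 mm above the table when up. It moves with the pin.
- pot_a: pigment pot with blue body and white cap, 42 mm wide, 53 high; a bystander to be left alone; origin at the centre of its underside
- pot_b: pigment pot with red-brown body and black cap, 37 mm wide, 46 high; a bystander to be left alone; origin at the centre of its underside
- pot_d: pigment pot with purple body and white cap, 41 mm wide, 50 high; a bystander to be left alone; origin at the centre of its underside
- tea_glass: clear tea glass, 68 mm wide, 91 high; a bystander to be left alone; origin at the centre of its underside
- bowl_yellow: patterned bowl, yellow inside, 120 mm wide, 61 high; a bystander to be left alone; origin at the centre of its underside
- bisque_cup: unglazed pale cup, 68 mm wide, 48 high; a bystander to be left alone; origin at the centre of its underside

How it is judged:
On the way:
1. the gripper tugs the lid up (by 0.012 rad or more) while the red pin is still up (value of joint lid above 0.012 rad and value of joint pin below 0.002 m and contact force between the fingers and lid above 0.5 N), for 0.1 s.
At the end, for the whole second after the job is handed in: the lid is held still by the gripper's fingers (contact over 1 N) between 0.6 and 1.0 rad (34 to 57 degrees), and no loose thing has moved more than 30 mm (value of joint lid between 0.6 and 1 rad and velocity of joint lid between -0.1 and 0.1 rad/s and contact force between the fingers and lid above 1 N and distance of each of pot_a, pot_b, pot_d, tea_glass, bowl_yellow, bisque_cup from where it was at the start of the episode below 0.03 m); the arm keeps its last pose, push and grip.
It fails at once if a bystander (pot, glass, bowl, cup) is shifted more than 30 mm (distance of any of pot_a, pot_b, pot_d, tea_glass, bowl_yellow, bisque_cup from where it was at the start of the episode above 0.03 m).
It also fails if it takes over 48 s, if anything falls off the work surface, if the arm or the gripper's body presses on something with over 40 N, if the wrist force passes 120 N, or if a joint passes its speed limit or range.

## Robot

A 7-joint arm with a two-finger parallel gripper is mounted at the origin on a cart in front of the work surface, level with it; the furniture and walls round the work are solid. World frame = base frame: x ahead of the robot, y to its left, z up, the work surface at z = 0. Lengths are in m, angles in rad, forces in N, time in s.
With the tool pointing down it reaches from about 0.4 to 0.875 m from the base axis. Payload 19.3 kg.
Tool frame: the origin (TCP) lies midway between the tips of the shut fingers; the grasp point (between the pads) lies 19 mm behind it; x points along the fingers, y is the direction in which the jaws open and shut, and the axes are right-handed (so a half turn about x gives the same grasp; the last joint's range is limited). The gripper opens to 85 mm and grips with 20 to 120 N. Pads are 22 mm wide; open, the fingers measure 114 mm over their backs; the gripper's body (76 mm by 85 mm) begins 54 mm behind the grasp point. The pads swing forward as they close: fully open they stand 13 mm farther back than shut.
Start: joints at [-1.264, 0.521, -0.036, 1.599, 0.021, 1.021, -0.113], TCP at [0.23, 0.581, 0.231] pointing down, gripper open.
Joint ranges: [-2.91, 2.91], [-0.3, 2.13], [-1.5, 1.42], [0.17, 2.43], [-1.26, 4.41], [0.16, 1.93], [-2.52, 2.52]. Speed limits (rad/s): [1.89, 1.89, 2.39, 2.39, 3.01, 3.01, 3.01].

## Interface

Orientations are given as [roll, pitch, yaw] about the fixed x, y, z axes, in that order (R = Rz(yaw) Ry(pitch) Rx(roll)).
In Python, from workcell import telemetry, vision, workorder gives the robot as it stands. The module is installed in compiled form; this text tells all that it offers.
- The arm moves only by the tool play_rows, never from a script. Its argument "deltas" is a list of rows, each a list of 7 numbers: the shift along the world's x, y, z in mm, then the turn, a rotation vector about the world's x, y, z in degrees, then the finger opening in mm, from 0 to 85.4. In form: [[x, y, z, wx, wy, wz, jaw], ...]. A call has 1 to 8 rows; each row shifts and turns the commanded pose from where the row before left it; what a row does not reach is not made up. A row lasts 1/8 s, in which the tool goes at most 62.5 mm and 10.7 degrees, less where a joint would pass 70% of its speed; a pose out of reach is approached as far as the arm can. A call with a gripper value outside its range is refused whole. The fingers move at their own pace and stop on an object; "grip_force" is the grip in N (left out, the last holds). Time passes only in rows, so rows that do not move let the fingers close. It gives the time, the measured TCP pose, the force and the opening at its end, in the units of the state.
- telemetry.observe(): the state, without advancing time (a new reading comes with each control period).
- vision.grab_frame(name): name is "scene" or "top"; returns the picture (400x640x3 uint8, red, green, blue); there is no depth.
- vision.camera_info(name): a dict with "mtx" (3x3 intrinsics, pixels), "rvec" (rotation vector, rad) and "tvec" (3), from world to camera coordinates, as OpenCV has them. Camera axes: x right, y down, z forward; pixel columns grow to the right and rows downward; lengths in m; the calibration is good to about 2 mm. A picture is of the moment at which its call begins. camera_info takes no time and is no camera call.
- workorder.job_done(): hands the job in, once; it reports no verdict.
The state is a dict: "clock": time; "qpos": joint angles; "qd": joint speeds; "joint_efforts": joint torques, N m; "position": TCP position; "tool_rot": TCP orientation; "force": force on the tool from outside, world axes, zero at the start; "moment": the same for the moment, N m; "grip_width": finger opening in m.
Only numpy, scipy, OpenCV 4.12 (cv2) and the standard library are available. Lean on these libraries where they do the work, as an engineer would, in place of code of your own. Each camera call takes 0.05 s, during which the arm holds its last target. There are 200 camera calls.

## Working session

There is one attempt and no reset: what is moved stays moved. The work goes in short steps, Python scripts to look and compute and a tool call to move; the robot and the scene stay as the last step left them, time stands still between calls to the robot, and variables do not carry over. Pictures are saved under pics/ and viewed, about 8 in all and at most 12, crops included, and the job is handed in when it is done.

Besides the shell and the picture viewer there is one more tool, called by a JSON object that holds its "method" and its "body". play_rows: Moves the arm, as the interface text tells. Its arguments: {"type":"object","properties":{"deltas":{"type":"array","items":{"type":"array","items":{"type":"number"}}},"grip_force":{"type":"number"}},"required":["deltas"]}

```bash
mkdir -p pics; python3 - <<'E'
from workcell import telemetry, vision
import cv2
s=telemetry.observe();print({k:s[k] for k in('clock','position','tool_rot','force','grip_width')})
for n in('scene','top'):
    cv2.imwrite(f'pics/{n}0.png',vision.grab_frame(n)[:,:,::-1])
    print(n,vision.camera_info(n))
E
```

```text
{'clock': 0.0, 'position': array([0.22986628, 0.58082368, 0.2307377 ]), 'tool_rot': array([-1.51116739,  1.56967143, -1.88799974]), 'force': array([ 0.53015482,  0.21363424, -0.68262584]), 'grip_width': 0.08540832838061613}
scene {'mtx': array([[470.09676833,   0.        , 324.65819893],
       [  0.        , 470.09676833, 200.51926129],
       [  0.        ,   0.        ,   1.        ]]), 'rvec': array([ 2.08866109, -1.27388511,  0.50238402]), 'tvec': array([-0.29568513,  0.44417261,  1.04186274])}
top {'mtx': array([[494.53432384,   0.        , 313.76041076],
       [  0.        , 494.53432384, 198.37241968],
       [  0.        ,   0.        ,   1.        ]]), 'rvec': array([ 2.11443907, -2.1194302 ,  0.16679417]), 'tvec': array([0.007455  , 0.59408397, 1.37830508])}
```

View pics/scene0.png

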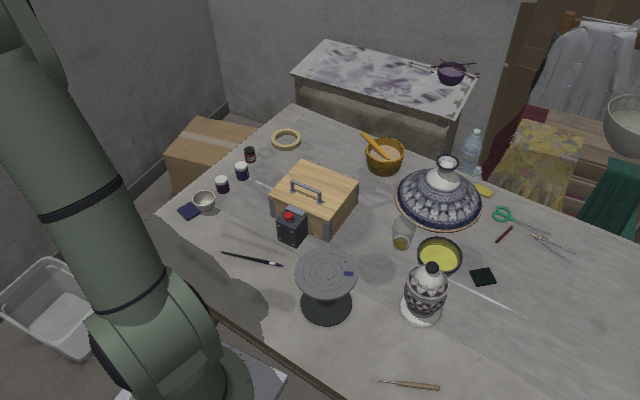

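View pics/top0.png

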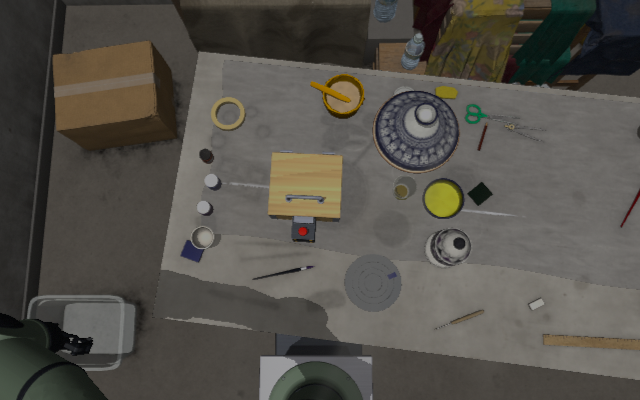

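The scene shows the closed chest with its bar handle at (306,190) and red pin at (289,216). The top view shows the lid at about x 270–342, y 153–220, the handle at (305,198), and the pin at (303,231). A banding wheel stands in front at the right (373,283).

```bash
cat > h.py <<'E'
import numpy as np, cv2
from workcell import telemetry, vision
def cam(n):
    c=vision.camera_info(n);R=cv2.Rodrigues(c['rvec'])[0];return c['mtx'],R,np.ravel(c['tvec'])
def ray(n,uv,z):
    K,R,t=cam(n);d=R.T@np.linalg.solve(K,[*uv,1.]);o=-R.T@t
    return o+d*(z-o[2])/d[2]
def proj(n,p):
    K,R,t=cam(n);q=K@(R@np.asarray(p)+t);return q[:2]/q[2]
E
python3 - <<'E'
from h import *
for n,(x0,y0,x1,y1) in {'scene':(275,200,305,230),'top':(285,215,320,245)}.items():
    im=cv2.imread(f'pics/{n}0.png')[y0:y1,x0:x1].astype(int)
    m=((im[...,2]>120)&(im[...,1]<70)).astype(np.uint8);ys,xs=np.nonzero(m)
    uv=(xs.mean()+x0,ys.mean()+y0);print(n,uv,len(xs),xs.ptp() if hasattr(xs,'ptp') else np.ptp(xs),ray(n,uv,.108))
# lid outline, top
im=cv2.imread('pics/top0.png');hsv=cv2.cvtColor(im,cv2.COLOR_BGR2HSV)
m=cv2.inRange(hsv,(12,60,110),(30,200,255));m[:, :255]=0;m[:,355:]=0;m[:140]=0;m[240:]=0
m=cv2.morphologyEx(m,cv2.MORPH_CLOSE,np.ones((9,9)))
c=max(cv2.findContours(m,0,2)[0],key=cv2.contourArea)
r=cv2.minAreaRect(c);print(r)
P=np.array([ray('top',p,.1) for p in cv2.boxPoints(r)]);print(P.round(4),P.mean(0))
v=P-np.roll(P,1,0);print(np.linalg.norm(v,axis=1),np.degrees(np.arctan2(v[:,1],v[:,0])))
for n,b in {'scene':(270,165,340,210),'top':(275,185,335,210)}.items():
    im=cv2.imread(f'pics/{n}0.png')[b[1]:b[3],b[0]:b[2]]
    cv2.imwrite(f'pics/c_{n}.png',cv2.resize(im,None,fx=8,fy=8,interpolation=2)[:,:560])
a=cv2.imread('pics/c_scene.png');b=cv2.imread('pics/c_top.png');w=max(a.shape[1],b.shape[1])
cv2.imwrite('pics/c.png',np.vstack([cv2.copyMakeBorder(i,0,0,0,w-i.shape[1],0) for i in(a,b)]))
E
```

```text
scene (np.float64(287.8095238095238), np.float64(214.52380952380952)) 42 8 [0.49518868 0.03516958 0.108     ]
top (np.float64(302.1458333333333), np.float64(230.85416666666666)) 48 7 [0.49348677 0.03682271 0.108     ]
((304.7195739746094, 184.49850463867188), (72.66969299316406, 62.75465774536133), 2.7927021980285645)
[[ 0.5417  0.1358  0.1   ]
 [ 0.7226  0.1301  0.1   ]
 [ 0.7108 -0.0768  0.1   ]
 [ 0.5311 -0.0664  0.1   ]] [0.626541   0.03064763 0.1       ]
[0.20252528 0.18094029 0.20725225 0.18003911] [ 86.97541185  -1.81581713 -93.26322412 176.68639978]
```

View pics/c.png

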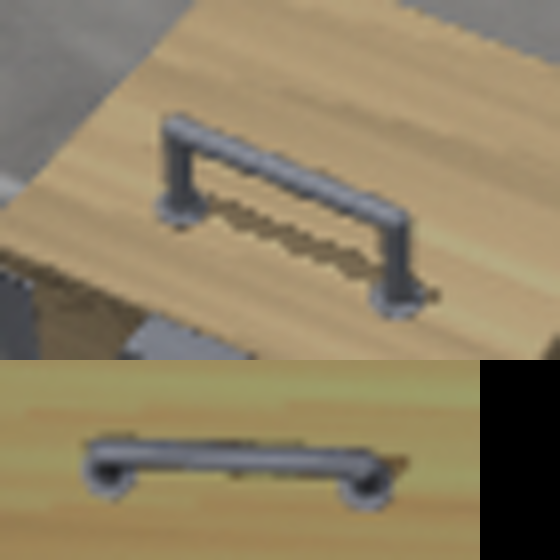

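```bash
python3 - <<'E'
from h import *
from scipy.spatial.transform import Rotation as R
A=ray('top',(286.7,196.4),.14);B=ray('top',(321.8,198),.14);print('top',A,B,(A+B)/2)
C=ray('scene',(292,180.7),.14);D=ray('scene',(319.8,191.8),.14);print('scene',C,D,(C+D)/2)
for v in(A-B,C-D):print(np.linalg.norm(v),np.degrees(np.arctan2(-v[0],v[1])))
s=telemetry.observe();M=R.from_euler('xyz',s['tool_rot']).as_matrix();print(M.round(3));print(s['qpos'].round(2))
yaw=np.radians(-2.5);yd=np.array([np.cos(yaw),np.sin(yaw),0])
for sg in(1,-1):
    x=np.array([0,0,-1.]);y=sg*yd;T=np.c_[x,y,np.cross(x,y)]
    print(np.degrees(R.from_matrix(T@M.T).as_rotvec()))
E
```

```text
top [0.58418231 0.07780619 0.14      ] [ 0.57932614 -0.01776176  0.14      ] [0.58175423 0.03002221 0.14      ]
scene [0.58667575 0.07297979 0.14      ] [ 0.5836303  -0.01684705  0.14      ] [0.58515302 0.02806637 0.14      ]
0.09569125729284567 -2.908909703267994
0.08987844480097285 -1.9417888272900763
[[-0.     0.368  0.93 ]
 [-0.001  0.93  -0.368]
 [-1.    -0.001  0.   ]]
[-1.26  0.52 -0.04  1.6   0.02  1.02 -0.11]
[ 3.61015058e-02 -4.86494261e-02 -7.09123167e+01]
[5.32962490e-02 3.95497952e-02 1.09087667e+02]
```

{"method": "play_rows", "body": {"deltas": [[10, -16, 20, 0, 0, -4.4, 60], [20, -34, 20, 0, 0, -4.4, 60], [24, -37, 20, 0, 0, -4.4, 60], [24, -37, 0, 0, 0, -4.4, 60], [24, -37, 0, 0, 0, -4.4, 60], [24, -37, 0, 0, 0, -4.4, 60], [24, -37, 0, 0, 0, -4.4, 60], [24, -37, 0, 0, 0, -4.4, 60]]}}

```text
clock: 1.1
position: [0.4045, 0.3078, 0.2912]
tool_rot: [-1.568, 1.571, -2.562]
force: [-0.0, -0.1, -0.7]
grip_width: 0.06
```

{"method": "play_rows", "body": {"deltas": [[24, -37, 0, 0, 0, -4.4, 60], [24, -37, 0, 0, 0, -4.4, 60], [24, -37, 0, 0, 0, -4.4, 60], [24, -37, 0, 0, 0, -4.4, 60], [24, -37, 0, 0, 0, -4.4, 60], [24, -37, 0, 0, 0, -4.4, 60], [24, -37, 0, 0, 0, -4.4, 60], [0, 0, 0, 0, 0, -4.4, 60]]}}

```text
clock: 2.1
position: [0.5729, 0.0467, 0.2909]
tool_rot: [-0.042, 1.569, -1.655]
force: [-0.5, 0.9, 0.2]
grip_width: 0.06
```

```bash
python3 - <<'E'
from h import *
from scipy.spatial.transform import Rotation as R
s=telemetry.observe();M=R.from_euler('xyz',s['tool_rot']).as_matrix();print(M.round(3),s['position'],s['force'],s['qpos'].round(2),s['clock'])
E
```

```text
[[-0.     0.999 -0.042]
 [-0.002 -0.042 -0.999]
 [-1.    -0.     0.002]] [0.57290826 0.04674655 0.29093989] [-0.46527374  0.8920422   0.15627444] [-0.5   0.41  0.44  1.68 -0.19  1.09 -0.05] 2.1
```

{"method": "play_rows", "body": {"deltas": [[6, -10, -10, 0, 0, 0, 60], [5, -8, -30, 0, 0, 0, 60], [0, 0, -35, 0, 0, 0, 60], [0, 0, -35, 0, 0, 0, 60], [0, 0, -30, 0, 0, 0, 60], [0, 0, -20, 0, 0, 0, 60], [0, 0, -8, 0, 0, 0, 60], [0, 0, 0, 0, 0, 0, 60]]}}

```text
clock: 3.1
position: [0.5829, 0.032, 0.123]
tool_rot: [-1.333, 1.57, -2.938]
force: [-0.8, -0.4, 0.8]
grip_width: 0.0599
```

```bash
python3 - <<'E'
from h import *
s=telemetry.observe();print(s['position'],s['force'],s['clock'])
a=vision.grab_frame('scene')[130:255,235:375,::-1];b=vision.grab_frame('top')[145:255,235:375,::-1]
f=lambda i:cv2.resize(i,None,fx=4,fy=4,interpolation=2)
a=np.vstack([a,np.zeros_like(a)])[:125];b=np.vstack([b,b[:15]*0])
cv2.imwrite('pics/g1.png',cv2.resize(np.hstack([a,b]),None,fx=2.85,fy=2.85,interpolation=2))
E
```

```text
[0.58285159 0.0320175  0.12303203] [-0.77437227 -0.38353439  0.8109194 ] 3.1
```

View pics/g1.png

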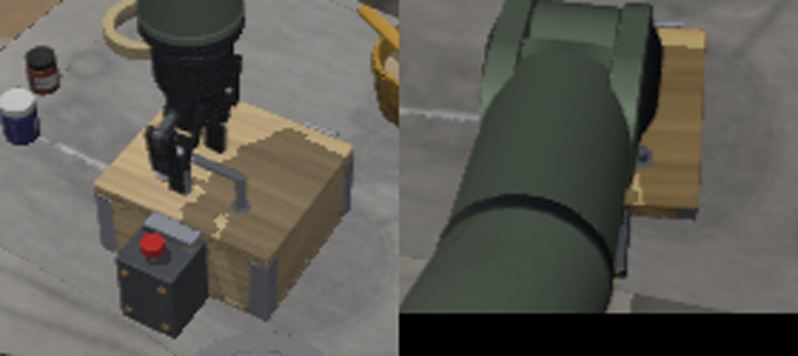

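The scene half shows the fingers on either side of the bar, the front finger at crop (178,180) and the rear one at (215,130). In the top half the arm hides the grasp. Next I close the fingers.

{"method": "play_rows", "body": {"deltas": [[0, 0, 0, 0, 0, 0, 0], [0, 0, 0, 0, 0, 0, 0], [0, 0, 0, 0, 0, 0, 0], [0, 0, 0, 0, 0, 0, 0], [0, 0, 0, 0, 0, 0, 0], [0, 0, 0, 0, 0, 0, 0]], "grip_force": 40}}

```text
clock: 3.95
position: [0.5838, 0.0321, 0.1237]
tool_rot: [1.656, 1.569, 0.05]
force: [5.0, -0.1, 2.1]
grip_width: 0.0082
```

{"method": "play_rows", "body": {"deltas": [[0, 0, 1, 0, 0, 0, 0], [0, 0, 1, 0, 0, 0, 0], [0, 0, 1, 0, 0, 0, 0], [0, 0, 0, 0, 0, 0, 0]]}}

```text
clock: 4.45
position: [0.5847, 0.0321, 0.1266]
tool_rot: [1.556, 1.567, -0.049]
force: [13.5, -0.6, -7.4]
grip_width: 0.0082
```

{"method": "play_rows", "body": {"deltas": [[0, 0, 1, 0, 0, 0, 0], [0, 0, 1, 0, 0, 0, 0], [0, 0, 1, 0, 0, 0, 0], [0, 0, 0, 0, 0, 0, 0], [0, 0, 0, 0, 0, 0, 0]]}}

```text
clock: 5.08
position: [0.5858, 0.0321, 0.1298]
tool_rot: [1.546, 1.565, -0.059]
force: [21.3, -0.7, -11.8]
grip_width: 0.0084
```

Height followed the command past the 4 mm of play, but a sideways load has built up. I'll ease that load along the arc and tug further to settle the question.

{"method": "play_rows", "body": {"deltas": [[1, 0, 0, 0, 0, 0, 0], [1, 0, 0, 0, 0, 0, 0], [1, 0, 0, 0, 0, 0, 0], [0, 0, 0, 0, 0, 0, 0]]}}

```text
clock: 5.58
position: [0.5856, 0.0321, 0.129]
tool_rot: [-1.373, 1.57, -2.978]
force: [1.7, -1.3, -4.9]
grip_width: 0.0085
```

{"method": "play_rows", "body": {"deltas": [[0, 0, 1, 0, 0, 0, 0], [1, 0, 1, 0, 0, 0, 0], [0, 0, 1, 0, 0, 0, 0], [1, 0, 1, 0, 0, 0, 0], [0, 0, 0, 0, 0, 0, 0]]}}

```text
clock: 6.2
position: [0.5874, 0.0321, 0.1332]
tool_rot: [-1.519, 1.569, -3.125]
force: [-4.8, -2.0, -1.8]
grip_width: 0.0085
```

Force stayed near 2–5 N at about 9 mm of lift, which is the lid's own weight, so the catch looks free. I'll lift a bit more and confirm with a picture.

{"method": "play_rows", "body": {"deltas": [[2.4, -0.1, 5.2, 0, 0, 0, 0], [2.5, -0.1, 5.1, 0, 0, 0, 0], [2.5, -0.1, 5.1, 0, 0, 0, 0], [3, -0.1, 4.8, 0, 0, 0, 0], [3.1, -0.1, 4.8, 0, 0, 0, 0], [3.2, -0.2, 4.7, 0, 0, 0, 0], [0, 0, 0, 0, 0, 0, 0]]}}

```text
clock: 7.08
position: [0.6036, 0.0312, 0.1633]
tool_rot: [-1.555, 1.568, 3.123]
force: [-12.5, -2.2, 4.0]
grip_width: 0.0083
```

```bash
python3 - <<'E'
from h import *
a=vision.grab_frame('scene')[120:255,215:415,::-1]
cv2.imwrite('pics/g2.png',cv2.resize(a,None,fx=3,fy=3,interpolation=2))
E
```

```text
(no output)
```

View pics/g2.png

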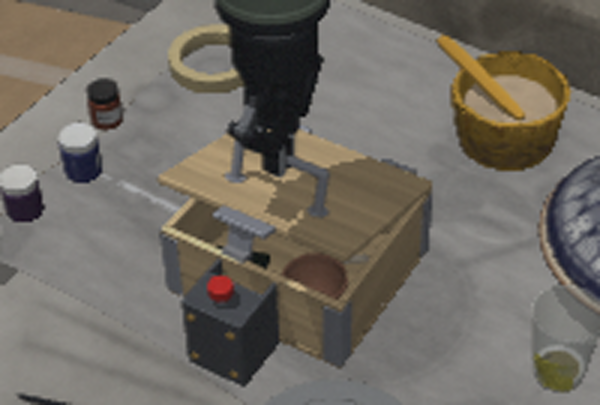

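The lid is clearly rising, with its front edge lifted and the bowl inside showing, and the red pin is still up at crop (220,288). So it was free and the pin isn't needed. I'll continue along the arc with a little less x to ease the −12 N.

{"method": "play_rows", "body": {"deltas": [[2.2, -0.1, 4.6, 0, 0, 0, 0], [3, -0.1, 4.4, 0, 0, 0, 0], [3.7, -0.2, 4.2, 0, 0, 0, 0], [4, -0.2, 4, 0, 0, 0, 0], [4.1, -0.2, 3.9, 0, 0, 0, 0], [4.2, -0.2, 3.8, 0, 0, 0, 0], [0, 0, 0, 0, 0, 0, 0]]}}

```text
clock: 8.0
position: [0.6257, 0.0301, 0.1886]
tool_rot: [-1.444, 1.57, -3.05]
force: [-9.6, -3.7, 4.5]
grip_width: 0.0083
```

{"method": "play_rows", "body": {"deltas": [[3.8, -0.2, 3.5, 0, 0, 0, 0], [4.3, -0.2, 3.4, 0, 0, 0, 0], [4.5, -0.2, 3.3, 0, 0, 0, 0], [4.7, -0.2, 3, 0, 0, 0, 0], [4.8, -0.2, 2.9, 0, 0, 0, 0], [4.9, -0.2, 2.6, 0, 0, 0, 0], [0, 0, 0, 0, 0, 0, 0], [0, 0, 0, 0, 0, 0, 0]]}}

```text
clock: 9.0
position: [0.6531, 0.0287, 0.2077]
tool_rot: [1.323, 1.57, -0.283]
force: [-6.8, -3.4, 8.2]
grip_width: 0.0085
```

```bash
python3 - <<'E'
from h import *
a=vision.grab_frame('scene')[90:290,155:475,::-1]
cv2.imwrite('pics/g3.png',cv2.resize(a,None,fx=2.4,fy=2.4,interpolation=2))
E
```

```text
(no output)
```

View pics/g3.png

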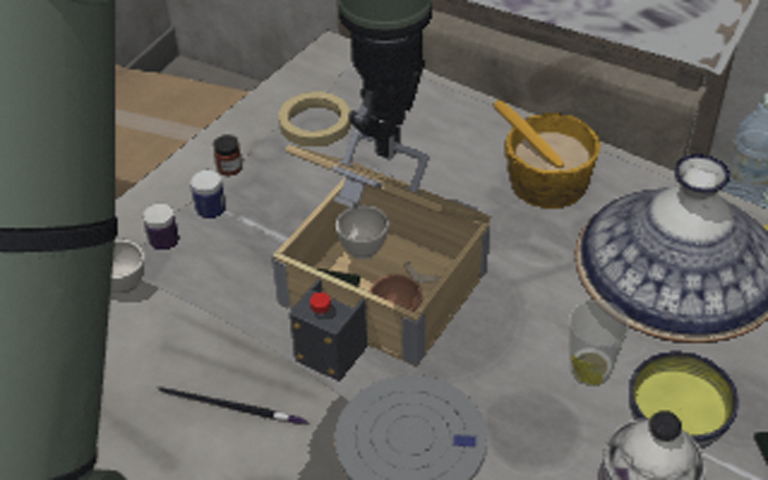

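The lid stands about half open, the fingers hold the bar at crop (385,145), the pin is up, and nothing around the chest has been disturbed. I'll let it settle briefly and then hand in.

{"method": "play_rows", "body": {"deltas": [[0, 0, 0, 0, 0, 0, 0], [0, 0, 0, 0, 0, 0, 0], [0, 0, 0, 0, 0, 0, 0], [0, 0, 0, 0, 0, 0, 0]]}}

```text
clock: 9.55
position: [0.6531, 0.0288, 0.2076]
tool_rot: [1.281, 1.57, -0.325]
force: [-8.0, -3.4, 7.2]
grip_width: 0.0083
```

```bash
python3 - <<'E'
from workcell import telemetry, workorder
s=telemetry.observe();print(s['position'],s['force'],s['grip_width'],abs(s['qd']).max())
print(workorder.job_done())
E
```

```text
[0.65308489 0.02875414 0.20762525] [-8.03298487 -3.35152288  7.21093889] 0.008252642429981673 0.002129718066022675
the job is handed in; nothing more can be done
None
```

The lid is open and held at about 0.78 rad (45°), and the job is handed in; no verdict is reported.

I gripped the bar at 40 N and tugged it up with the red pin still up. The lid followed well past the 4 mm of play at only a few newtons of vertical load, so the catch was free. I left the pin alone and lifted the lid along its arc.

- **Tug:** the early part was ambiguous. The load reached 21 N sideways and 12 N vertically until I eased the arm along the arc. A picture at roughly 0.3 rad then showed the lid rising with the pin up.
- **Hold:** at hand-in the arm was at rest, with joint speeds at or below 0.002 rad/s and the fingers 8.3 mm apart on the bar. The tool pose agreed with the calculated arc to about 3 mm. The lid angle comes from that pose and was not measured directly.
- **Remaining load:** about 8 N sideways and 7 N upward on the tool, within the limits.
- **Bystanders:** in the last picture they looked undisturbed. I judged this by eye and did not measure their positions.

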